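# Dry-test the shutter of an underwater camera housing

### The job

Dry-test the camera housing on the cabinet top before the swim: swing the wind-on lever all the way to its stop and let it spring back fully, then turn the sprung release dial past its two clicks to the third position at its end stop. Keep holding the dial there with the fingers so that the shutter stays open, and finish while still holding it; leave the snorkel gear around it where it lies.

Things in the scene. Friction and masses are not known exactly. Their poses are not given: they have to be found in the camera images.
- housing: underwater camera housing: grey box 105 (x) x 190 (y) x 118 (z) mm on a 12 mm base plate 150 x 215 mm, fixed. Origin: centre of the base plate's underside; x points out through the round lens port, -x is its back (about towards the robot), z up. Flat top 130 mm above the work surface, with the release dial at y = +45 mm, the lever pivot at y = -65 mm and low fittings (up to 12 mm high) between
- wind_lever (a joint): angle of the wind-on lever, rad: 0 at rest, 1.3 at its stop, growing counter-clockwise seen from above. A spring drives it back to 0 when it is let go; pushing it by its paddle takes about 0.5 N at the start and 3 N at the stop
- lever_paddle (a point): centre of the lever's upright thumb paddle, 157 mm above the work surface, 52 mm from the pivot. Paddle: 16 mm along the lever, 9 mm thick, 30 mm tall, top at 171 mm, standing on the lever's flat arm (11 mm wide, upper face at 144 mm). Own x: from the pivot outwards; own y: the way it is pushed; z up. At rest it overhangs the housing's back edge, at the stop its right-hand (-y) end
- lever_pivot (a point): point on the lever's upright pivot axis at the height of the paddle's centre (157 mm); the hub below it is 28 mm diameter, its top at 150 mm
- release_dial (a joint): angle of the release dial, rad: 0 at rest, growing clockwise seen from above. Clicks (small detents) at 0.4 and 0.8; the third position, shutter open, is the end stop at 1.2. A spring drives it back to 0 from anywhere when it is let go; the torque needed rises from 0.05 N m at rest to about 0.2 N m at the end stop
- dial_grip (a point): point on the dial's upright axis, half-way up its grip bar, 155.5 mm above the work surface. The dial is a disc of 50 mm diameter, upper face at 143.5 mm; on it stands a straight grip bar 48 mm long, 12 mm thick, 24 mm high (143.5 to 167.5 mm). Own x: along the bar (turns with the dial; at rest the housing's x); z up
- snorkel_mid (a point): bystander: a black J-shaped snorkel tube with a yellow end, lying flat, 380 x 115 x 27 mm; the point is near the middle of its outline, 12 mm up
- mask_box_mid (a point): bystander: a clear polycarbonate box with a dive mask in it, 114 x 194 x 93 mm; the point is at its centre
- dive_light_mid (a point): bystander: a black rubberised dive light standing on its 72 mm wide head, 145 mm tall; the point is on its axis, half-way up
- fin_buckle_mid (a point): bystander: a blue plastic fin-strap buckle lying flat, 77 x 40 x 11 mm; the point is at its centre
- shell_dish_mid (a point): bystander: a white ceramic dish like a fan-shaped shell, about 130 mm across and 32 mm high; the point is near its centre
- grease_pot_mid (a point): bystander: a small pot of O-ring grease, 42 mm diameter, 38 mm high; the point is at its centre
- port_cap_mid (a point): bystander: the black cap of the lens port, a disc 102 mm diameter, 18 mm thick, lying flat; the point is at its centre

How it is judged:
On the way, in this order (a step that is already met when the one before it is completed fails the run):
1. the wind-on lever is swung to its stop while the release dial is at rest (value of joint wind_lever above 1.2 rad and value of joint release_dial below 0.2 rad), for 0.1 s.
2. the wind-on lever is let go and has sprung back (value of joint wind_lever below 0.1 rad and contact force between each of the arm, the fingers and wind_lever below 0.1 N), for 0.2 s.
3. the release dial is at its third position, held by the fingers (value of joint release_dial above 1.1 rad and contact force between the fingers and release_dial above 1 N), for 0.5 s.
At the end, for the whole second after the job is handed in: The release dial is held by the gripper's fingers at its third position, the end stop (beyond 1.1 of 1.2 rad, fingers pressing on it with more than 1 N), and the wind-on lever is back at rest (below 0.1 rad) and untouched (all of step 2 and all of step 3); the arm keeps its last pose, push and grip.
It fails at once if a piece of the gear around the housing is shifted by more than 25 mm or knocked over (distance of any of snorkel_mid, mask_box_mid, dive_light_mid, fin_buckle_mid, shell_dish_mid, grease_pot_mid, port_cap_mid from where it was at the start of the episode above 0.025 m).
It also fails if it takes over 45 s, if anything falls off the work surface, if the arm or the gripper's body presses on something with over 40 N, if the wrist force passes 120 N, or if a joint passes its speed limit or range.

### The arm

A 6-joint arm with a two-finger parallel gripper is mounted at the origin on the work surface. World frame = base frame: x ahead of the robot, y to its left, z up, the work surface at z = 0. Lengths are in m, angles in rad, forces in N, time in s.
With the tool pointing down it reaches from about 0.25 to 0.775 m from the base axis. Payload 4 kg.
Tool frame: the origin (TCP) lies midway between the tips of the shut fingers; the grasp point (between the pads) lies 19 mm behind it (robot.tcp_to_grasp is the distance from the TCP to the grasp point, in m); x points along the fingers, y is the direction in which the jaws open and shut, and the axes are right-handed (so a half turn about x gives the same grasp; the last joint's range is limited). The gripper opens to 94 mm and grips with 3 to 60 N. Pads are 16 mm wide; open, the fingers measure 119 mm over their backs; the gripper's body (75 mm by 177 mm) begins 78 mm behind the grasp point.
Start: joints at [1.17, 0.087, 1.371, -0, 1.684, -0.103], TCP at [0.161, 0.526, 0.206] pointing down, gripper open.
Joint ranges: [-3.1, 3.1], [-0.76, 2.03], [0.27, 2.55], [-1.08, 4.22], [0.17, 2.65], [-2.57, 2.57]. Speed limits (rad/s): [2.79, 2.79, 3.14, 3.14, 3.14, 3.14].

### API

Orientations are given as [roll, pitch, yaw] about the fixed x, y, z axes, in that order (R = Rz(yaw) Ry(pitch) Rx(roll)).
In Python, from bench import robot gives the robot as it stands.
- The arm moves only by the tool send_rows, never from a script. Its argument "increments" is a list of rows, each a list of 5 numbers: the opening, from -1 (shut) to 1 (fully open), so that 0 is half open, then the shift along the tool's x, y, z in m, then the turn about the tool's x in rad. In form: [[hand, tx, ty, tz, roll], ...]. A call has 1 to 5 rows; each row is the pose to reach, as a shift and turn from the pose commanded when the call began, along the tool's axes at that moment; what a row does not reach only later rows make up. A row lasts 1/12 s, in which the tool goes at most 41.7 mm and 7.16 degrees, less where a joint would pass 70% of its speed; a pose out of reach is approached as far as the arm can. A call with a gripper value outside its range is refused whole. The fingers move at their own pace and stop on an object; the grip force is fixed at half the most. Time passes only in rows, so rows that repeat a pose let the fingers close. It gives the time, the measured TCP pose, the force and the opening at its end, in the units of the state.
- robot.get_obs(): the state, without advancing time (a new reading comes with each control period).
- robot.snapshot(name): name is "scene" or "top" or "wrist"; returns a dict with "image" (400x640x3 uint8, red, green, blue), "intrinsics" (3x3 intrinsics, pixels), "world_from_camera" (4x4, takes a point from camera to world coordinates). Camera axes: x right, y down, z forward; pixel columns grow to the right and rows downward; lengths in m; the calibration is good to about 2 mm. A picture is of the moment at which its call begins. There is no depth.
- robot.close_job(): hands the job in, once; it reports no verdict.
The state is a dict: "time": time; "joint_positions": joint angles; "qvel": joint speeds; "joint_torque": joint torques, N m; "tool_pos": TCP position; "ee_rot": TCP orientation; "wrist_force": force on the tool from outside, world axes, zero at the start; "wrist_torque": the same for the moment, N m; "width": finger opening in m.
Only numpy, scipy, OpenCV 4.12 (cv2) and the standard library are available. Lean on these libraries where they do the work, as an engineer would, in place of code of your own. Each camera call takes 0.05 s, during which the arm holds its last target.

## Working session

There is one attempt and no reset: what is moved stays moved. The work goes in short steps, Python scripts to look and compute and a tool call to move; the robot and the scene stay as the last step left them, time stands still between calls to the robot, and variables do not carry over. Pictures are saved under pics/ and viewed, and the job is handed in when it is done.

Besides the shell and the picture viewer there is one more tool, called after "Call:" as name([rows], argument=value, ...), one row to a line, values as JSON. send_rows: Moves the arm, as the interface text tells. Its arguments: {"type":"object","properties":{"increments":{"type":"array"}},"required":["increments"]}

```bash
mkdir -p pics; ls
python3 - <<'E'
from bench import robot
import cv2,json,numpy as np
o=robot.get_obs();print(o)
for n in ["scene","top","wrist"]:
    s=robot.snapshot(n);cv2.imwrite(f"pics/{n}0.png",s["image"][:,:,::-1]);print(n,s["intrinsics"],s["world_from_camera"])
    np.savez(f"{n}0.npz",K=s["intrinsics"],T=s["world_from_camera"])
E
```

```text
pics
{'time': 0.0, 'joint_positions': array([ 1.16989418e+00,  8.79166803e-02,  1.37226881e+00, -1.07279630e-05,
        1.68357814e+00, -1.03107839e-01]), 'qvel': array([ 1.35931403e-03,  1.83302138e-03, -1.47980631e-03,  7.84151442e-05,
       -1.91931262e-03, -3.43980189e-04]), 'joint_torque': array([-1.45759611e-05, -3.40193796e+01, -3.02420712e+01,  7.18251150e-02,
        3.32641869e-02, -1.61130342e-04]), 'tool_pos': array([0.1611718 , 0.52527637, 0.20431773]), 'ee_rot': array([-1.66899287,  1.56862532, -1.96678837]), 'wrist_force': array([ 0.4202548 ,  0.37520512, -0.17009075]), 'wrist_torque': array([-0.01605447, -0.0273948 , -0.02100316]), 'width': 0.09436593999996389}
scene [[485.45571576   0.         319.78483247]
 [  0.         485.45571576 193.80136266]
 [  0.           0.           1.        ]] [[-0.05313903  0.87122504 -0.48799916  1.40597224]
 [ 0.99857928  0.04829864 -0.02250936  0.00336196]
 [ 0.00395898 -0.48850197 -0.87255381  1.63171931]
 [ 0.          0.          0.          1.        ]]
top [[401.83122411   0.         317.0769776 ]
 [  0.         401.83122411 189.3173279 ]
 [  0.           0.           1.        ]] [[-0.02625786 -0.99614884  0.08365416  0.45429866]
 [-0.99953931  0.02743694  0.01297614 -0.03545779]
 [-0.01522138 -0.08327489 -0.99641036  1.22642694]
 [ 0.          0.          0.          1.        ]]
wrist [[308.09445522   0.         322.40470517]
 [  0.         308.09445522 199.95660538]
 [  0.           0.           1.        ]] [[ 0.29253258  0.931185    0.21752972  0.0990443 ]
 [ 0.95625398 -0.28444955 -0.06831383  0.54517828]
 [-0.00173659  0.22799768 -0.97366013  0.38405674]
 [ 0.          0.          0.          1.        ]]
```

View pics/scene0.png

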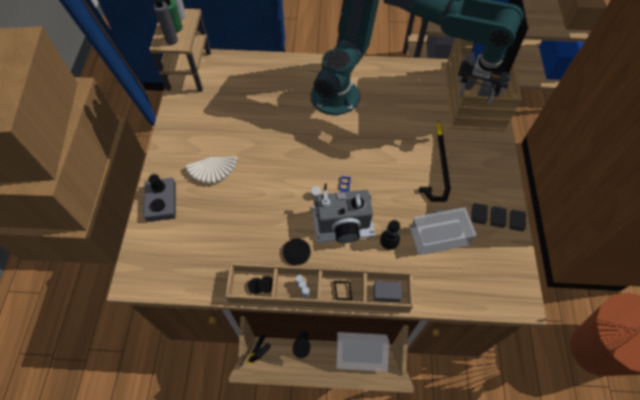

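View pics/top0.png

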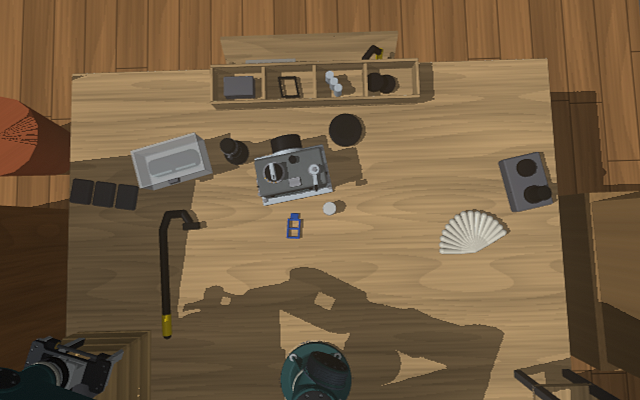

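Run:
```python
import cv2
a=cv2.imread('pics/top0.png');b=cv2.imread('pics/scene0.png')
cv2.imwrite('pics/topc.png',cv2.resize(a[70:220,200:400],None,fx=4,fy=4,interpolation=cv2.INTER_CUBIC))
```

```text
(no output)
```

View pics/topc.png

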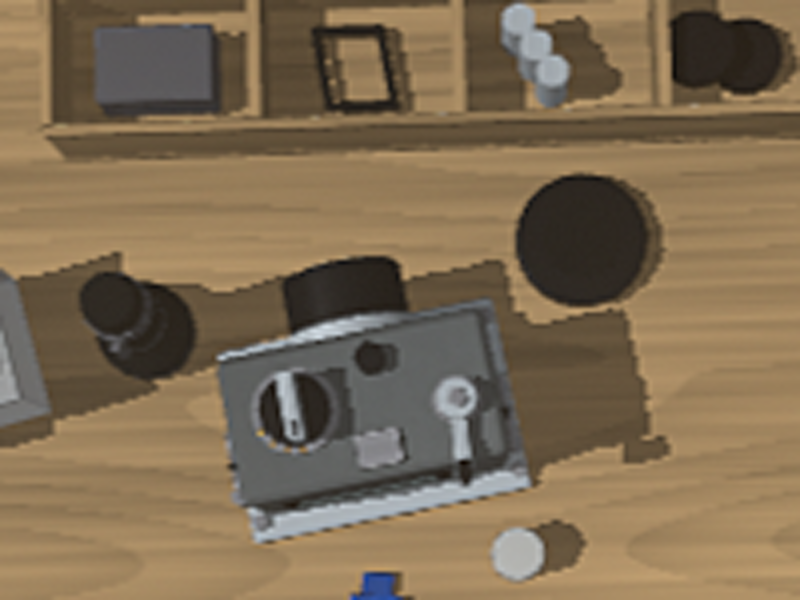

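```bash
cat > h.py <<'E'
import numpy as np,cv2
def pt(n,u,v,z,f=None):
    d=np.load(f or f"{n}0.npz");K,T=d["K"],d["T"]
    r=T[:3,:3]@np.linalg.solve(K,[u,v,1.]);o=T[:3,3]
    return o+r*(z-o[2])/r[2]
def px(n,p,f=None):
    d=np.load(f or f"{n}0.npz");K,T=d["K"],d["T"]
    q=K@(T[:3,:3].T@(np.array(p)-T[:3,3]));return q[:2]/q[2]
E
python3 - <<'E'
from h import *
c=lambda x,y:(200+(x+.5)/4-.5,70+(y+.5)/4-.5)
P=lambda x,y,z:pt("top",*c(x,y),z)
dial=P(295,411,.1435);hub=P(456,397,.150);pad=P(464,475,.171)
print(dial,hub,pad,np.linalg.norm((dial-hub)[:2]),np.linalg.norm((pad-hub)[:2]))
for a in[(221,357),(490,300),(240,503),(524,445)]:print(P(*a,.13))
d=dial-hub;print('yaw',np.arctan2(-d[0],d[1]))
e=pad-hub;print('lever dir',np.arctan2(e[1],e[0]))
for n,a,z in[("pot",(519,553),.038),("light",(112,300),.145),("cap",(583,240),.018)]:print(n,P(*a,z))
import cv2
b=cv2.imread('pics/scene0.png');cv2.imwrite('pics/sc.png',cv2.resize(b[160:280,270:430],None,fx=5,fy=5,interpolation=cv2.INTER_CUBIC))
E
```

```text
[0.59469527 0.09621631 0.1435    ] [ 0.60030086 -0.01357537  0.15      ] [ 0.54550541 -0.01795118  0.171     ] 0.10993469320117943 0.0549698959871517
[0.63544002 0.14838817 0.13      ]
[ 0.66986356 -0.03838081  0.13      ]
[0.53403004 0.13668943 0.13      ]
[ 0.56854684 -0.05892545  0.13      ]
yaw 0.051012353979620215
lever dir -3.0619045926370827
pot [ 0.49805541 -0.05487169  0.038     ]
light [0.67447633 0.2200508  0.145     ]
cap [ 0.73617203 -0.11088679  0.018     ]
```

View pics/sc.png

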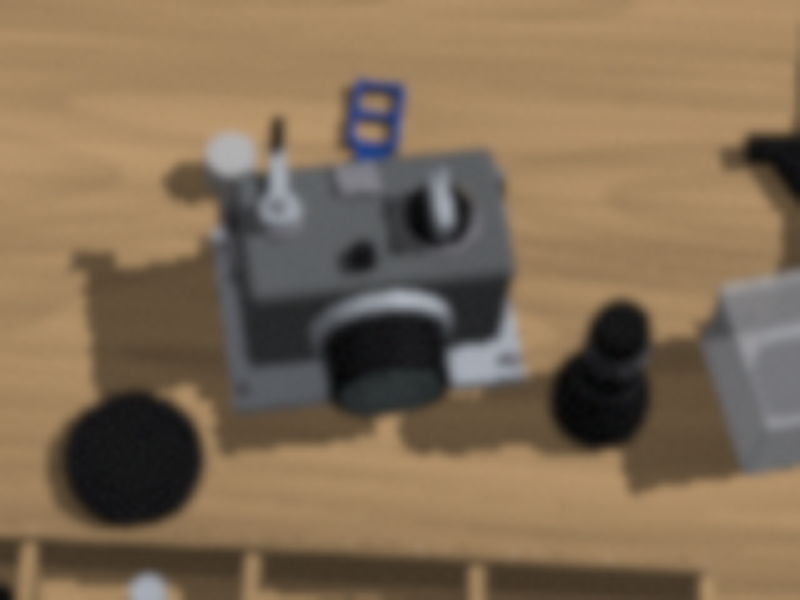

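```bash
cat >> h.py <<'E'
from scipy.spatial.transform import Rotation as Ro
def pose(robot):
    o=robot.get_obs();R=Ro.from_euler('xyz',o["ee_rot"]).as_matrix()
    return o,R
def plan(robot,target,yaw=None):
    o,R=pose(robot);d=R.T@(np.array(target)-o["tool_pos"])
    cur=np.arctan2(R[1,1],R[0,1])
    s="pos %s toolx %s yawY %.3f j6 %.2f w %.4f F %s t %.2f"%(o["tool_pos"].round(4),R[:,0].round(3),cur,o["joint_positions"][5],o["width"],o["wrist_force"].round(2),o["time"])
    print(s);r=0
    if yaw is not None:
        r=-(yaw-cur); r=(r+np.pi/2)%np.pi-np.pi/2
    print("delta tool",d.round(4),"roll",round(r,3), "yaw after",cur-r)
E
python3 - <<'E'
from h import *;from bench import robot
plan(robot,[.50,.07,.32],.18)
o,R=pose(robot);print(R.round(3))
E
```

```text
pos [0.1612 0.5254 0.2046] toolx [-0.001 -0.002 -1.   ] yawY 1.273 j6 -0.10 w 0.0939 F [-0.66 -0.15  1.06] t 0.15
delta tool [-0.1149 -0.3362  0.4575] roll 1.093 yaw after 0.17999999999999972
[[-0.001  0.293  0.956]
 [-0.002  0.956 -0.293]
 [-1.    -0.002 -0.   ]]
```

Call:
send_rows([
  [1,-0.04,0,0,0],
  [1,-0.08,0,0,0],
  [0.5,-0.115,0,0,0.12],
  [0,-0.115,-0.024,0.033,0.24],
  [-1,-0.115,-0.048,0.066,0.36],
])

```text
time: 0.57
tool_pos: [0.2106, 0.4617, 0.3232]
ee_rot: [1.687, 1.565, 1.027]
wrist_force: [0.8, 0.2, -0.1]
width: 0.0774
```

Run:
```python
from h import *;from bench import robot
plan(robot,[.50,.07,.32],.08)
```

```text
pos [0.2106 0.4617 0.3232] toolx [ 0.003  0.005 -1.   ] yawY 0.911 j6 0.12 w 0.0774 F [ 0.83  0.21 -0.08] t 0.57
delta tool [ 0.0022 -0.1322  0.4687] roll 0.831 yaw after 0.07999999999999996
```

Call:
send_rows([
  [-1,0,-0.011,0.038,0.12],
  [-1,0,-0.022,0.076,0.24],
  [-1,0,-0.033,0.114,0.36],
  [-1,0,-0.044,0.152,0.48],
  [-1,0,-0.055,0.19,0.6],
])

```text
time: 0.98
tool_pos: [0.3276, 0.2991, 0.3203]
ee_rot: [2.446, 1.571, 1.183]
wrist_force: [0.6, 0.9, -0.2]
width: 0.0443
```

Run:
```python
from h import *;from bench import robot
plan(robot,[.50,.07,.32],.08)
```

```text
pos [0.3276 0.2991 0.3203] toolx [ 0.  0. -1.] yawY 0.308 j6 0.30 w 0.0443 F [ 0.64  0.89 -0.24] t 0.98
delta tool [0.0003 0.0949 0.2706] roll 0.228 yaw after 0.08000000000000007
```

Call:
send_rows([
  [-1,0,0.013,0.036,0.11],
  [-1,0,0.026,0.072,0.22],
  [-1,0,0.039,0.108,0.22],
  [-1,0,0.052,0.144,0.22],
  [-1,0,0.065,0.18,0.22],
])

```text
time: 1.4
tool_pos: [0.4451, 0.1478, 0.3203]
ee_rot: [-2.903, 1.571, 1.902]
wrist_force: [1.3, 0.4, 0.8]
width: 0.0107
```

Run:
```python
from h import *;from bench import robot
plan(robot,[.50,.07,.32],.08)
```

```text
pos [0.4451 0.1478 0.3203] toolx [-0.  0. -1.] yawY 0.093 j6 0.11 w 0.0107 F [1.3  0.35 0.81] t 1.40
delta tool [0.0003 0.0475 0.0826] roll 0.013 yaw after 0.08000000000000006
```

Call:
send_rows([
  [-1,0,0.014,0.036,0],
  [-1,0,0.028,0.072,0],
  [-1,0,0.042,0.108,0.0],
  [-1,0,0.044,0.112,0],
  [-1,0,0.044,0.112,0],
])

```text
time: 1.82
tool_pos: [0.4991, 0.0402, 0.3193]
ee_rot: [-1.735, 1.568, 3.066]
wrist_force: [0.4, 0.5, -0.4]
width: 0.0005
```

Run:
```python
from h import *;from bench import robot
plan(robot,[.50,.05,.32],.08)
s=robot.snapshot("wrist");cv2.imwrite("pics/w1.png",s["image"][:,:,::-1]);np.savez("w1.npz",K=s["intrinsics"],T=s["world_from_camera"])
```

```text
pos [0.4991 0.0402 0.3193] toolx [-0.002  0.    -1.   ] yawY 0.089 j6 -0.12 w 0.0005 F [ 0.41  0.46 -0.41] t 1.82
delta tool [-0.0007  0.0018 -0.0097] roll 0.009 yaw after 0.08000000000000011
```

View pics/w1.png

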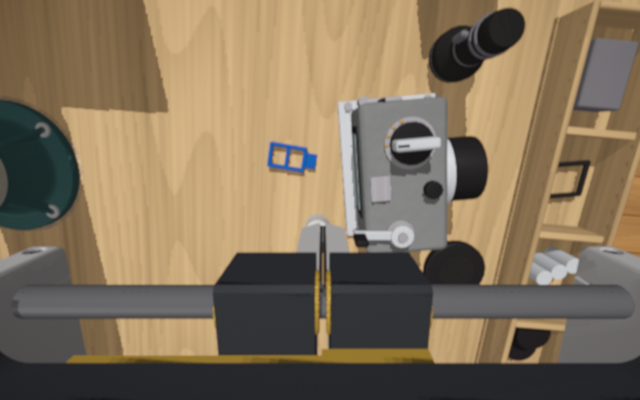

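Run:
```python
import cv2
a=cv2.imread('pics/w1.png')
cv2.imwrite('pics/w1c.png',cv2.resize(a[90:255,335:465],None,fx=3.6*1.0,fy=3.6,interpolation=cv2.INTER_CUBIC))
```

```text
(no output)
```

View pics/w1c.png

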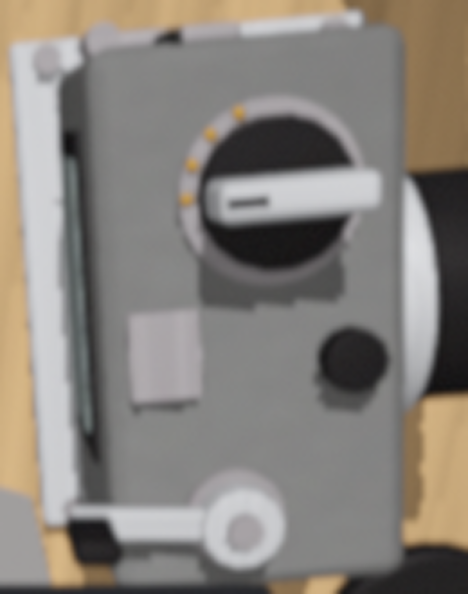

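Run:
```python
from h import *
c=lambda x,y:(335+(x+.5)/3.6-.5,90+(y+.5)/3.6-.5)
P=lambda x,y,z:pt("",*c(x,y),z,f="w1.npz")
print(np.load("w1.npz")["T"].round(3))
bl,br=P(205,205,.1675),P(380,187,.1675)
print("bar",bl,br,(bl+br)/2,np.arctan2(*(br-bl)[1::-1]),np.linalg.norm(br-bl))
print("disc",P(274,192,.1435))
hub=P(243,530,.150);print("hub",hub)
for q in[(70,520),(118,555),(85,560),(110,525),(95,545)]:
    for z in(.144,.171):
        p=P(*q,z);e=(p-hub)[:2];print(q,z,p.round(4),np.hypot(*e).round(4),np.arctan2(e[1],e[0]).round(3))
for q in[(85,55),(400,30),(405,565),(115,580)]:print(P(*q,.13))
dial=(bl+br)/2
H=hub
yaw=.17
for z,r in((.144,.044),(.144,.06),(.171,.044),(.171,.06)):
  for a in(-3.06,-2.97):
    for s in(-.0045,.0045):
        p=[H[0]+r*np.cos(a)-s*np.sin(a),H[1]+r*np.sin(a)+s*np.cos(a),z]
        u=px("",p,"w1.npz");print(z,r,a,s,((u-[335,90])*3.6).round(0))
```

```text
[[ 0.996  0.088  0.019  0.494]
 [ 0.09  -0.97  -0.227  0.106]
 [-0.002  0.227 -0.974  0.499]
 [ 0.     0.     0.     1.   ]]
bar [0.56835946 0.09322221 0.1675    ] [0.61878183 0.10299723 0.1675    ] [0.59357065 0.09810972 0.1675    ] 0.1914874097353839 0.05136113688867277
disc [0.59482242 0.09826985 0.1435    ]
hub [ 0.5997969  -0.01193683  0.15      ]
(70, 520) 0.144 [ 0.543  -0.0157  0.144 ] 0.0569 -3.076
(70, 520) 0.171 [ 0.5393 -0.0064  0.171 ] 0.0608 3.051
(118, 555) 0.144 [ 0.5607 -0.0267  0.144 ] 0.0418 -2.781
(118, 555) 0.171 [ 0.5556 -0.0166  0.171 ] 0.0444 -3.036
(85, 560) 0.144 [ 0.5497 -0.0295  0.144 ] 0.0531 -2.805
(85, 560) 0.171 [ 0.5455 -0.0192  0.171 ] 0.0548 -3.009
(110, 525) 0.144 [ 0.5567 -0.0162  0.144 ] 0.0434 -3.042
(110, 525) 0.171 [ 0.5519 -0.007   0.171 ] 0.0482 3.038
(95, 545) 0.144 [ 0.5525 -0.0238  0.144 ] 0.0488 -2.896
(95, 545) 0.171 [ 0.548  -0.0139  0.171 ] 0.0518 -3.103
[0.53208593 0.13512484 0.13      ]
[0.63058157 0.1515825  0.13      ]
[ 0.66483723 -0.02647825  0.13      ]
[ 0.5633859  -0.04136692  0.13      ]
0.144 0.044 -3.06 -0.0045 [107. 509.]
0.144 0.044 -3.06 0.0045 [106. 534.]
0.144 0.044 -2.97 -0.0045 [106. 520.]
0.144 0.044 -2.97 0.0045 [108. 545.]
0.144 0.06 -3.06 -0.0045 [ 60. 508.]
0.144 0.06 -3.06 0.0045 [ 59. 534.]
0.144 0.06 -2.97 -0.0045 [ 59. 524.]
0.144 0.06 -2.97 0.0045 [ 60. 549.]
0.171 0.044 -3.06 -0.0045 [119. 537.]
0.171 0.044 -3.06 0.0045 [118. 564.]
0.171 0.044 -2.97 -0.0045 [118. 549.]
0.171 0.044 -2.97 0.0045 [119. 576.]
0.171 0.06 -3.06 -0.0045 [ 68. 537.]
0.171 0.06 -3.06 0.0045 [ 67. 564.]
0.171 0.06 -2.97 -0.0045 [ 67. 553.]
0.171 0.06 -2.97 0.0045 [ 68. 580.]
```

Run:
```python
from h import *;from bench import robot
plan(robot,[.548,.018,.21],.08)
plan(robot,[.548,.018,.15],.08)
```

```text
pos [0.4986 0.0417 0.3198] toolx [-0.002  0.001 -1.   ] yawY 0.091 j6 -0.12 w 0.0007 F [-1.21 -0.57 -0.02] t 1.87
delta tool [0.1097 0.0473 0.0282] roll 0.011 yaw after 0.07999999999999993
pos [0.4986 0.0417 0.3198] toolx [-0.002  0.001 -1.   ] yawY 0.091 j6 -0.12 w 0.0007 F [-1.21 -0.57 -0.02] t 1.87
delta tool [0.1697 0.0474 0.0283] roll 0.011 yaw after 0.07999999999999993
```

Call:
send_rows([
  [-1,0.025,0.025,0.014,0.01],
  [-1,0.055,0.047,0.026,0.01],
  [-1,0.09,0.047,0.026,0.01],
  [-1,0.11,0.047,0.026,0.01],
  [-1,0.11,0.047,0.026,0.01],
])

```text
time: 2.28
tool_pos: [0.5444, 0.0227, 0.2042]
ee_rot: [-1.774, 1.559, 3.024]
wrist_force: [-1.2, 0.4, -0.1]
width: 0.0002
```

Run:
```python
from h import *;from bench import robot
plan(robot,[.548,.018,.15],.08)
s=robot.snapshot("wrist");cv2.imwrite("pics/w2.png",s["image"][:,:,::-1]);np.savez("w2.npz",K=s["intrinsics"],T=s["world_from_camera"])
```

```text
pos [0.5444 0.0227 0.2042] toolx [-0.012  0.001 -1.   ] yawY 0.085 j6 -0.15 w 0.0002 F [-1.2   0.39 -0.11] t 2.28
delta tool [0.0541 0.0038 0.0051] roll 0.005 yaw after 0.07999999999999993
```

View pics/w2.png

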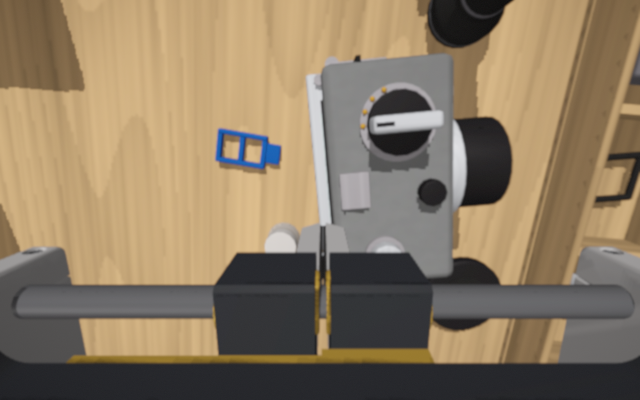

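Call:
send_rows([
  [-1,0.03,0.002,0.003,0],
  [-1,0.053,0.004,0.005,0],
  [-1,0.053,0.004,0.005,0],
  [-1,0.053,0.004,0.005,0],
])

```text
time: 2.67
tool_pos: [0.5522, 0.017, 0.1589]
ee_rot: [1.861, 1.57, 0.375]
wrist_force: [0.8, 0.7, -0.1]
width: 0.0003
```

Run:
```python
from h import *;from bench import robot
plan(robot,[.548,.003,.15],.08)
for n in["top","scene"]:
    s=robot.snapshot(n);a=s["image"][:,:,::-1]
    a=a[100:200,220:360] if n=="top" else a[150:260,280:420]
    cv2.imwrite(f"pics/{n}3.png",cv2.resize(a,None,fx=5,fy=5,interpolation=cv2.INTER_CUBIC))
```

```text
pos [0.5522 0.017  0.1589] toolx [ 0.001  0.    -1.   ] yawY 0.084 j6 -0.16 w 0.0003 F [ 0.81  0.75 -0.13] t 2.67
delta tool [ 0.0089 -0.0054  0.0136] roll 0.004 yaw after 0.0799999999999999
```

View pics/scene3.png

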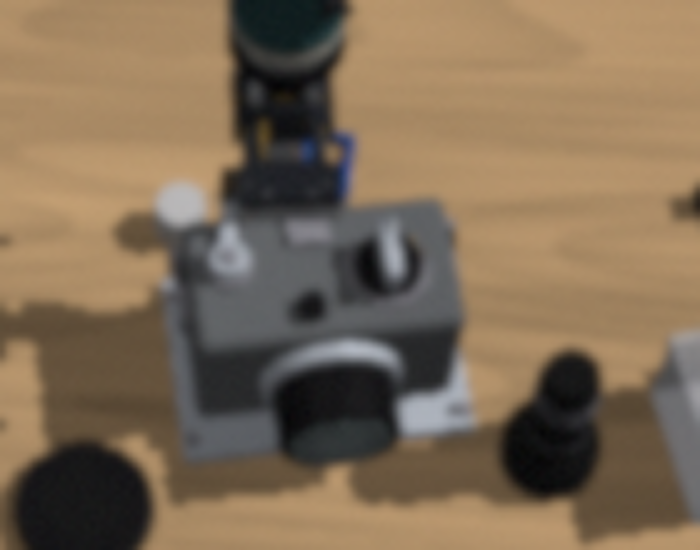

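Call:
send_rows([
  [-1,0.004,-0.002,0,0],
  [-1,0.004,-0.002,0,0],
  [-1,0.004,-0.002,0,0],
])

```text
time: 3.02
tool_pos: [0.5505, 0.0159, 0.1546]
ee_rot: [1.473, 1.569, -0.015]
wrist_force: [-0.2, 0.1, 0.2]
width: 0.0005
```

Run:
```python
from h import *;from bench import robot
plan(robot,[.548,.003,.15],.08)
```

```text
pos [0.5505 0.0159 0.1546] toolx [ 0.002 -0.    -1.   ] yawY 0.083 j6 -0.16 w 0.0005 F [-0.22  0.08  0.18] t 3.02
delta tool [ 0.0046 -0.0036  0.0127] roll 0.003 yaw after 0.07999999999999997
```

```bash
cat >> h.py <<'E'
HUB=np.array([.600,-.0125]);A0=-3.06
def lev(phi,z=.150,off=.0135,r=.052):
    a=A0+phi;er=np.array([np.cos(a),np.sin(a)]);et=np.array([-er[1],er[0]])
    return np.r_[HUB+r*er-off*et,z], .08+phi
def rows(robot,seq,hand=-1):
    o,R=pose(robot);cur=np.arctan2(R[1,1],R[0,1]);out=[]
    print("pos",o["tool_pos"].round(4),"yaw",cur.round(3),"F",o["wrist_force"].round(2),"M",o["wrist_torque"].round(2),"t",o["time"])
    for p,y in seq:
        d=R.T@(p-o["tool_pos"]);r=-(y-cur);r=(r+np.pi/2)%np.pi-np.pi/2
        out.append([hand]+[round(float(v),3) for v in d]+[round(float(r),2)])
    print(out)
E
python3 - <<'E'
from h import *;from bench import robot
rows(robot,[lev(0,off=.02),lev(0),lev(.1),lev(.2),lev(.3)])
E
```

```text
pos [0.5505 0.0159 0.1546] yaw 0.083 F [-0.22  0.08  0.18] M [-0.14  0.03  0.03] t 3.0167
[[-1, 0.005, -0.005, 0.012, 0.0], [-1, 0.005, -0.005, 0.019, 0.0], [-1, 0.005, -0.006, 0.024, -0.1], [-1, 0.005, -0.007, 0.029, -0.2], [-1, 0.005, -0.007, 0.035, -0.3]]
```

Call:
send_rows([
  [-1,0.004,-0.005,0.012,0],
  [-1,0.005,-0.005,0.019,0],
  [-1,0.005,-0.006,0.024,-0.1],
  [-1,0.005,-0.007,0.029,-0.2],
  [-1,0.005,-0.007,0.035,-0.3],
])

```text
time: 3.43
tool_pos: [0.5457, -0.0203, 0.148]
ee_rot: [-2.802, 1.569, 2.298]
wrist_force: [0.8, 0.8, -0.6]
width: 0.0004
```

Run:
```python
from h import *;from bench import robot
rows(robot,[lev(x) for x in(.4,.5,.6,.7,.8)])
s=robot.snapshot("top");a=s["image"][100:200,220:360,::-1]
cv2.imwrite(f"pics/t4.png",cv2.resize(a,None,fx=5,fy=5,interpolation=cv2.INTER_CUBIC))
s=robot.snapshot("scene");a=s["image"][150:260,280:420,::-1]
cv2.imwrite(f"pics/s4.png",cv2.resize(a,None,fx=5,fy=5,interpolation=cv2.INTER_CUBIC))
```

```text
pos [ 0.5457 -0.0203  0.148 ] yaw 0.387 F [ 0.81  0.81 -0.62] M [ 0.2  -0.05 -0.01] t 3.4333
[[-1, -0.002, 0.0, 0.005, -0.09], [-1, -0.002, -0.0, 0.01, -0.19], [-1, -0.002, -0.0, 0.015, -0.29], [-1, -0.002, 0.0, 0.021, -0.39], [-1, -0.002, 0.001, 0.026, -0.49]]
```

View pics/s4.png

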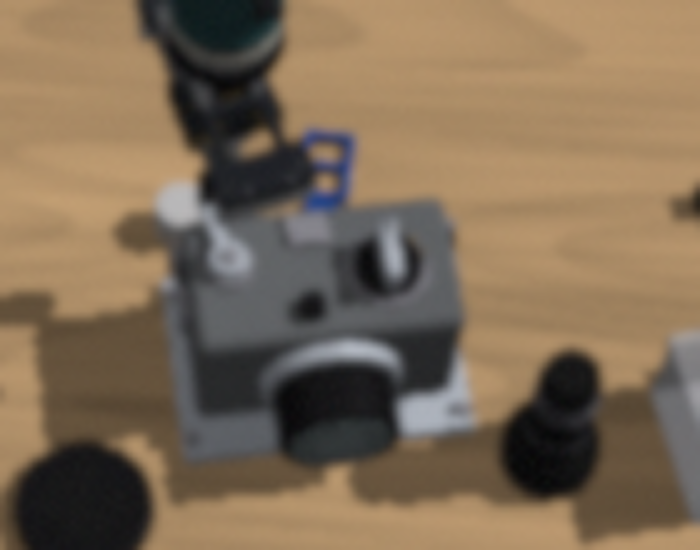

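View pics/t4.png

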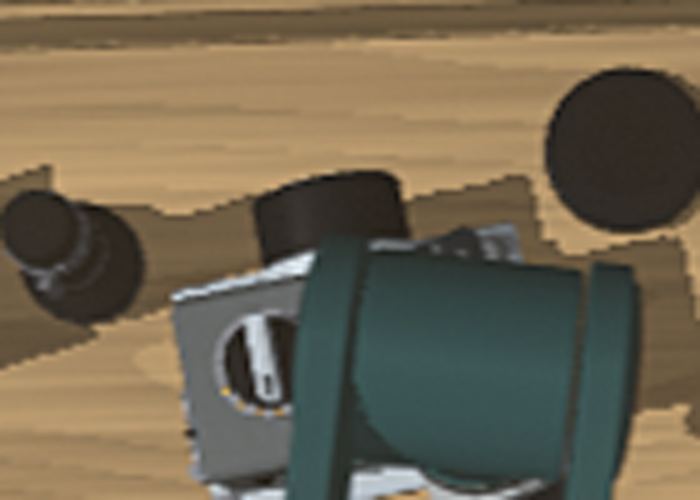

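Call:
send_rows([
  [-1,-0.001,0,0.005,-0.1],
  [-1,-0.001,0,0.01,-0.19],
  [-1,-0.001,0,0.015,-0.29],
  [-1,-0.001,0,0.021,-0.39],
  [-1,-0.001,0.001,0.026,-0.49],
])

```text
time: 3.95
tool_pos: [0.5559, -0.0436, 0.149]
ee_rot: [-2.791, 1.568, 2.796]
wrist_force: [-1.3, 1.6, -0.5]
width: 0.0004
```

Run:
```python
from h import *;from bench import robot
rows(robot,[lev(x) for x in(.9,1.0,1.1,1.2,1.28)])
```

```text
pos [ 0.5559 -0.0436  0.149 ] yaw 0.875 F [-1.32  1.6  -0.47] M [ 0.16  0.27 -0.01] t 3.95
[[-1, -0.001, -0.001, 0.006, -0.11], [-1, -0.001, -0.002, 0.011, -0.21], [-1, -0.001, -0.002, 0.017, -0.31], [-1, -0.001, -0.001, 0.022, -0.41], [-1, -0.001, -0.0, 0.026, -0.49]]
```

Call:
send_rows([
  [-1,-0.001,-0.001,0.006,-0.1],
  [-1,-0.001,-0.002,0.011,-0.21],
  [-1,-0.001,-0.002,0.017,-0.31],
  [-1,-0.001,-0.001,0.022,-0.41],
  [-1,-0.001,0,0.026,-0.49],
])

```text
time: 4.37
tool_pos: [0.5754, -0.061, 0.1497]
ee_rot: [-2.807, 1.567, -3.015]
wrist_force: [-2.5, -1.0, 0.8]
width: 0.0003
```

Run:
```python
from h import *;from bench import robot
rows(robot,[lev(1.32,off=.0125),lev(1.32,off=.0105),lev(1.32,off=.009),lev(1.32,off=.009)])
s=robot.snapshot("scene");a=s["image"][150:260,280:420,::-1]
cv2.imwrite(f"pics/s5.png",cv2.resize(a,None,fx=5,fy=5,interpolation=cv2.INTER_CUBIC))
```

```text
pos [ 0.5754 -0.061   0.1497] yaw 1.364 F [-2.51 -0.98  0.84] M [-0.13  0.52 -0.02] t 4.3667
[[-1, -0.0, 0.0, 0.004, -0.04], [-1, -0.0, 0.0, 0.006, -0.04], [-1, -0.0, 0.0, 0.007, -0.04], [-1, -0.0, 0.0, 0.007, -0.04]]
```

View pics/s5.png

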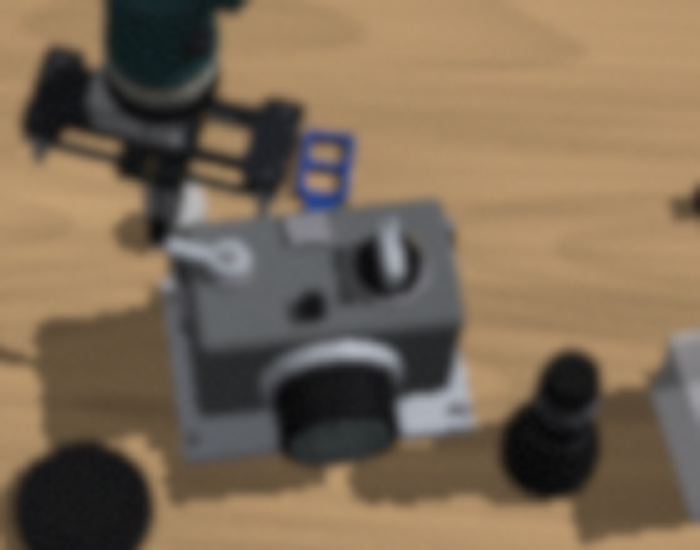

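Call:
send_rows([
  [-1,0,0,0.003,0],
  [-1,0,0,0.005,0],
  [-1,0,0,0.006,0],
  [-1,0,0,0.006,0],
])

```text
time: 4.75
tool_pos: [0.578, -0.0616, 0.1497]
ee_rot: [-2.928, 1.559, -3.14]
wrist_force: [-11.6, -0.6, 2.9]
width: 0.0003
```

Run:
```python
from h import *;from bench import robot
rows(robot,[lev(1.32,off=.0125)])
s=robot.snapshot("scene");a=s["image"][170:230,290:360,::-1]
cv2.imwrite(f"pics/s6.png",cv2.resize(a,None,fx=10,fy=10,interpolation=cv2.INTER_CUBIC))
```

```text
pos [ 0.578  -0.0616  0.1497] yaw 1.358 F [-11.59  -0.57   2.88] M [-0.14  2.24  0.05] t 4.75
[[-1, -0.0, 0.0, 0.001, -0.04]]
```

View pics/s6.png

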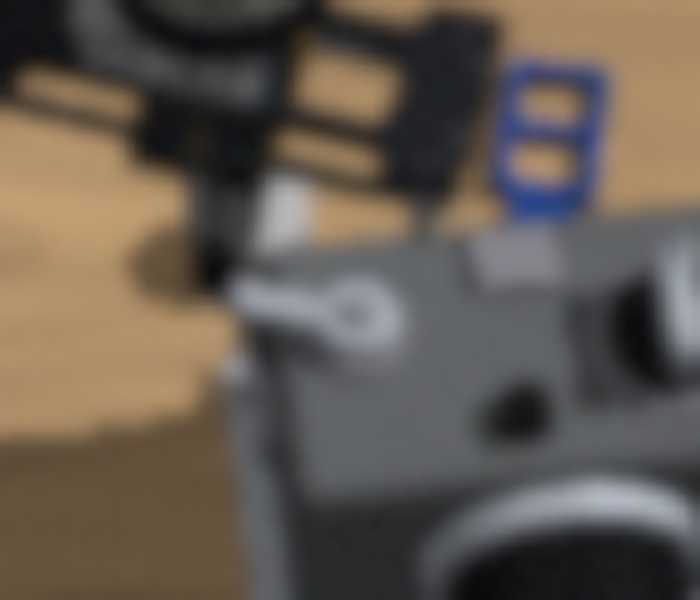

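Run:
```python
from h import *;from bench import robot
rows(robot,[lev(x) for x in(1.25,1.13,1.01,.9,.79)])
```

```text
pos [ 0.578  -0.0616  0.1497] yaw 1.358 F [-11.88  -0.74   4.21] M [-0.17  2.2   0.09] t 4.8
[[-1, -0.0, 0.001, -0.004, 0.03], [-1, -0.0, 0.003, -0.01, 0.15], [-1, -0.0, 0.006, -0.016, 0.27], [-1, -0.0, 0.009, -0.02, 0.38], [-1, -0.0, 0.013, -0.025, 0.49]]
```

Call:
send_rows([
  [-1,0,0.001,-0.007,0.03],
  [-1,0,0.003,-0.013,0.15],
  [-1,0,0.006,-0.019,0.27],
  [-1,0,0.009,-0.024,0.38],
  [-1,0,0.013,-0.028,0.49],
])

```text
time: 5.22
tool_pos: [0.557, -0.0425, 0.1501]
ee_rot: [-2.945, 1.569, 2.631]
wrist_force: [-1.4, 0.4, -0.6]
width: 0.0006
```

Run:
```python
from h import *;from bench import robot
rows(robot,[lev(x) for x in(.68,.57,.46,.35,.24)])
```

```text
pos [ 0.557  -0.0425  0.1501] yaw 0.863 F [-1.37  0.38 -0.57] M [-0.04  0.32 -0.02] t 5.2167
[[-1, 0.0, 0.0, -0.006, 0.1], [-1, 0.0, 0.003, -0.011, 0.21], [-1, 0.0, 0.006, -0.016, 0.32], [-1, 0.0, 0.009, -0.021, 0.43], [-1, 0.0, 0.013, -0.025, 0.54]]
```

Call:
send_rows([
  [-1,0,0,-0.006,0.1],
  [-1,0,0.003,-0.011,0.21],
  [-1,0,0.006,-0.016,0.32],
  [-1,0,0.009,-0.021,0.43],
  [-1,0,0.013,-0.025,0.54],
])

```text
time: 5.63
tool_pos: [0.5471, -0.0162, 0.1506]
ee_rot: [1.895, 1.569, 0.648]
wrist_force: [-0.0, 0.4, -0.3]
width: 0.0007
```

Run:
```python
from h import *;from bench import robot
rows(robot,[lev(.13),lev(.0),lev(0,off=.022),lev(0,off=.035),lev(0,off=.045)])
```

```text
pos [ 0.5471 -0.0162  0.1506] yaw 0.324 F [-0.05  0.43 -0.3 ] M [0.08 0.09 0.  ] t 5.6333
[[-1, 0.001, 0.001, -0.006, 0.11], [-1, 0.001, 0.004, -0.012, 0.24], [-1, 0.001, 0.006, -0.021, 0.24], [-1, 0.001, 0.009, -0.033, 0.24], [-1, 0.001, 0.012, -0.043, 0.24]]
```

Call:
send_rows([
  [-1,0,0.001,-0.006,0.11],
  [-1,0,0.004,-0.012,0.23],
  [-1,0,0.006,-0.021,0.24],
  [-1,0,0.009,-0.033,0.24],
  [-1,-0.01,0.012,-0.043,0.24],
])

```text
time: 6.05
tool_pos: [0.5431, 0.0288, 0.1587]
ee_rot: [-1.868, 1.567, 2.936]
wrist_force: [-0.5, -0.2, -0.2]
width: 0.0005
```

Run:
```python
from h import *;from bench import robot
s=robot.snapshot("scene");a=s["image"][150:260,280:420,::-1]
cv2.imwrite(f"pics/s7.png",cv2.resize(a,None,fx=5,fy=5,interpolation=cv2.INTER_CUBIC))
o,R=pose(robot);print(o["wrist_force"],o["time"])
rows(robot,[(np.array([.594,.098,.23]),1.75)])
```

```text
[0.82723395 1.20474062 2.11493772] 6.1
pos [0.5448 0.0306 0.1625] yaw 0.094 F [0.83 1.2  2.11] M [-0.   -0.    0.01] t 6.1
[[-1, -0.067, 0.055, -0.063, 1.49]]
```

View pics/s7.png

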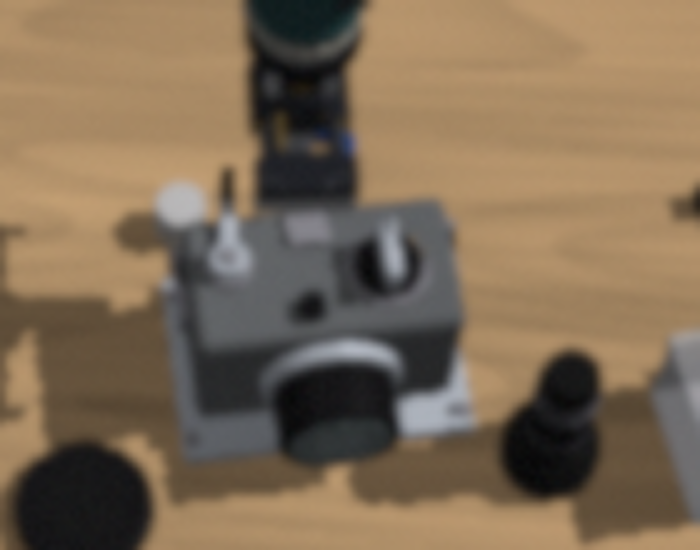

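Call:
send_rows([
  [-1,-0.035,0,0,0],
  [-1,-0.07,0.01,-0.015,-0.12],
  [-0.5,-0.09,0.025,-0.03,-0.24],
  [0,-0.09,0.04,-0.045,-0.36],
  [0,-0.09,0.055,-0.063,-0.48],
])

```text
time: 6.52
tool_pos: [0.5952, 0.0963, 0.2547]
ee_rot: [1.021, 1.563, 0.028]
wrist_force: [0.5, -0.3, -0.3]
width: 0.0169
```

Call:
send_rows([
  [0,0,0,0,-0.12],
  [0,0,0,0,-0.24],
  [0,0,0,0,-0.36],
  [0,0,0,0,-0.48],
  [0,0,0,0,-0.6],
])

```text
time: 6.93
tool_pos: [0.5937, 0.096, 0.2514]
ee_rot: [0.463, 1.569, 0.071]
wrist_force: [0.5, 0.1, -0.9]
width: 0.0466
```

Call:
send_rows([
  [0,0,0,0,-0.12],
  [0,0,0,0,-0.24],
  [0,0,0,0,-0.36],
  [0,0,0,0,-0.48],
  [0,0,0,0,-0.56],
])

```text
time: 7.35
tool_pos: [0.5936, 0.0959, 0.2515]
ee_rot: [-0.08, 1.569, 0.087]
wrist_force: [-0.3, -0.4, -0.0]
width: 0.0471
```

Run:
```python
from h import *;from bench import robot
plan(robot,[.594,.098,.23],1.755)
s=robot.snapshot("wrist");cv2.imwrite("pics/w8.png",s["image"][:,:,::-1]);np.savez("w8.npz",K=s["intrinsics"],T=s["world_from_camera"])
```

```text
pos [0.5936 0.0959 0.2515] toolx [ 0.002  0.    -1.   ] yawY 1.738 j6 -1.67 w 0.0471 F [-0.26 -0.39 -0.01] t 7.35
delta tool [0.0215 0.002  0.0007] roll -0.017 yaw after 1.755
```

View pics/w8.png

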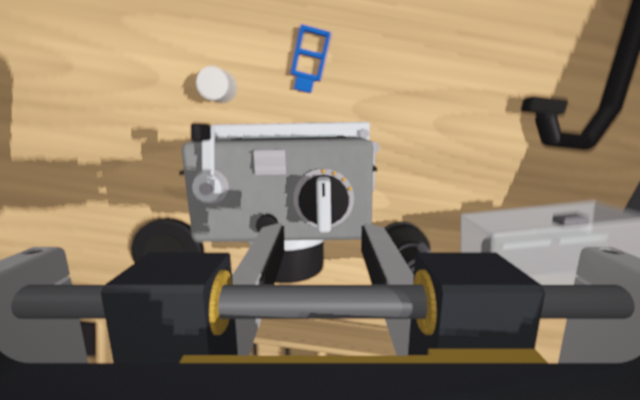

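Run:
```python
from h import *
a,b=pt("",323,178,.1675,"w8.npz"),pt("",325,231,.1675,"w8.npz")
print(a,b,(a+b)/2,np.linalg.norm(a-b)); print(pt("",324,199,.1435,"w8.npz"))
import cv2
i=cv2.imread('pics/w8.png')[115:255,175:385];cv2.imwrite('pics/w8c.png',cv2.resize(i,None,fx=3.8,fy=3.8,interpolation=cv2.INTER_CUBIC))
```

```text
[0.5711446  0.09284657 0.1675    ] [0.61837091 0.10269579 0.1675    ] [0.59475776 0.09777118 0.1675    ] 0.04824242212643235
[0.59486242 0.0978901  0.1435    ]
```

View pics/w8c.png

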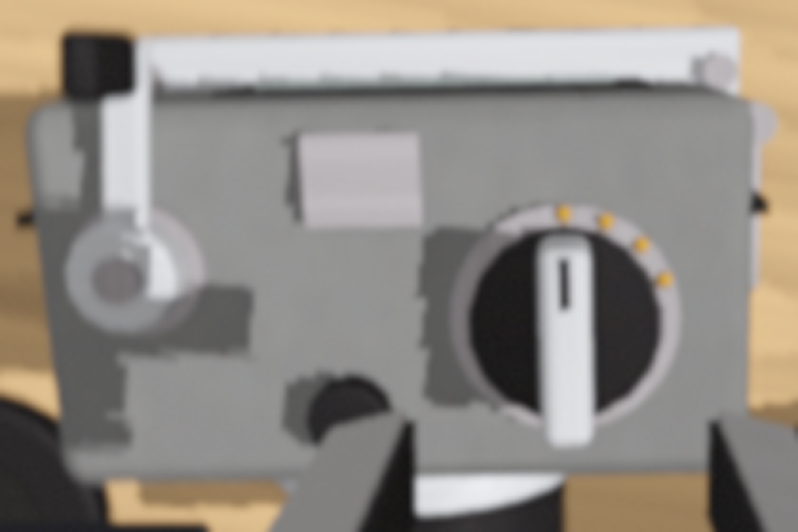

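Call:
send_rows([
  [0,0.035,0.002,0.001,-0.02],
  [0,0.065,0.002,0.001,-0.02],
  [0,0.085,0.002,0.001,-0.02],
  [0,0.1,0.002,0.001,-0.02],
  [0,0.1,0.002,0.001,-0.02],
])

```text
time: 7.82
tool_pos: [0.5918, 0.0978, 0.1464]
ee_rot: [3.02, 1.564, -3.083]
wrist_force: [-0.0, 0.7, -0.7]
width: 0.0469
```

Call:
send_rows([
  [0,0,0,0,0],
])

```text
time: 7.9
tool_pos: [0.5937, 0.0979, 0.1503]
ee_rot: [2.97, 1.57, -3.132]
wrist_force: [-0.3, 0.2, -0.3]
width: 0.0467
```

Run:
```python
from h import *;from bench import robot
plan(robot,[.594,.098,.148],1.755)
```

```text
pos [0.5937 0.0979 0.1503] toolx [-0.001 -0.    -1.   ] yawY 1.752 j6 -1.68 w 0.0467 F [-0.28  0.16 -0.31] t 7.90
delta tool [0.0023 0.0001 0.0003] roll -0.003 yaw after 1.755
```

Call:
send_rows([
  [-0.4,0.002,0,0,0],
  [-1,0.003,0,0,0],
  [-1,0.003,0,0,0],
  [-1,0.003,0,0,0],
  [-1,0.003,0,0,0],
])

```text
time: 8.32
tool_pos: [0.5943, 0.0978, 0.1483]
ee_rot: [-0.043, 1.569, 0.139]
wrist_force: [-0.2, 0.6, -0.4]
width: 0.0168
```

Call:
send_rows([
  [-1,0,0,0,0],
  [-1,0,0,0,0],
  [-1,0,0,0,0],
])

```text
time: 8.57
tool_pos: [0.5944, 0.0969, 0.1482]
ee_rot: [-0.937, 1.569, -0.756]
wrist_force: [0.4, -3.6, 1.5]
width: 0.0117
```

Run:
```python
from h import *;from bench import robot
plan(robot,[.594,.098,.147],1.755)
s=robot.snapshot("scene");a=s["image"][150:260,280:420,::-1]
cv2.imwrite(f"pics/s9.png",cv2.resize(a,None,fx=5,fy=5,interpolation=cv2.INTER_CUBIC))
```

```text
pos [0.5944 0.0969 0.1482] toolx [ 0.001 -0.001 -1.   ] yawY 1.752 j6 -1.68 w 0.0117 F [ 0.44 -3.57  1.54] t 8.57
delta tool [ 0.0012  0.0012 -0.0002] roll -0.003 yaw after 1.755
```

View pics/s9.png

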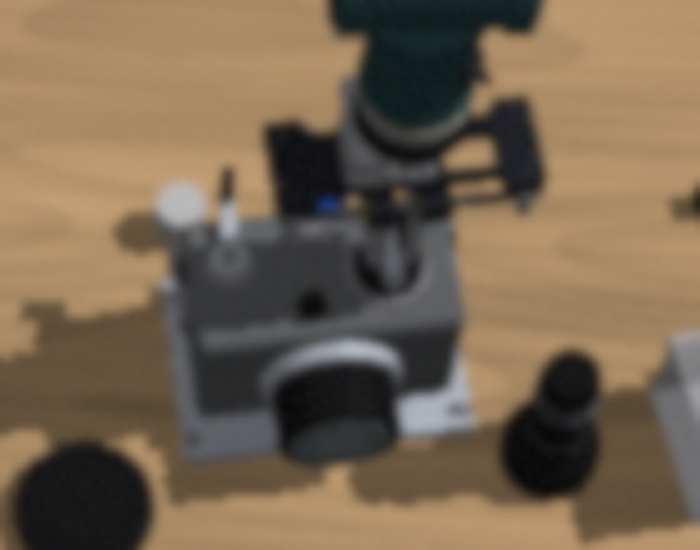

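Call:
send_rows([
  [-1,0,-0.001,0,0.08],
  [-1,0,-0.001,0,0.16],
  [-1,0,-0.001,0,0.24],
  [-1,0,-0.001,0,0.32],
  [-1,0,-0.001,0,0.4],
])

```text
time: 9.03
tool_pos: [0.5944, 0.0975, 0.1482]
ee_rot: [1.095, 1.569, 0.874]
wrist_force: [-0.2, -0.4, 2.1]
width: 0.012
```

Call:
send_rows([
  [-1,0,0,0,0.08],
  [-1,0,0,0,0.16],
  [-1,0,0,0,0.24],
  [-1,0,0,0,0.32],
  [-1,0,0,0,0.4],
])

```text
time: 9.45
tool_pos: [0.5947, 0.0981, 0.1482]
ee_rot: [1.522, 1.568, 0.902]
wrist_force: [1.7, 1.3, 1.9]
width: 0.0114
```

Run:
```python
from h import *;from bench import robot
plan(robot,[.594,.097,.147],1.755-1.2)
print(robot.get_obs()["wrist_torque"])
s=robot.snapshot("wrist");cv2.imwrite("pics/w10.png",s["image"][:,:,::-1])
s=robot.snapshot("top");a=s["image"][100:200,220:360,::-1]
cv2.imwrite(f"pics/t10.png",cv2.resize(a,None,fx=5,fy=5,interpolation=cv2.INTER_CUBIC))
```

```text
pos [0.5947 0.0981 0.1482] toolx [ 0.002  0.003 -1.   ] yawY 0.950 j6 -0.88 w 0.0114 F [1.65 1.3  1.95] t 9.45
delta tool [ 0.0012 -0.0013  0.0001] roll 0.395 yaw after 0.5549999999999999
[ 0.12842176 -0.19598764  0.23812365]
```

View pics/w10.png

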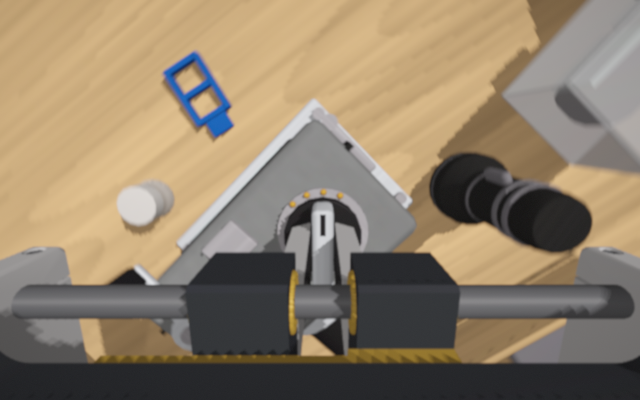

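Call:
send_rows([
  [-1,0,-0.001,0,0.08],
  [-1,0,-0.001,0,0.16],
  [-1,0,-0.001,0,0.24],
  [-1,0,-0.001,0,0.32],
  [-1,0,-0.001,0,0.4],
])

```text
time: 9.97
tool_pos: [0.5951, 0.0985, 0.1482]
ee_rot: [1.83, 1.564, 0.813]
wrist_force: [4.4, 4.6, 1.1]
width: 0.0115
```

Call:
send_rows([
  [-1,0,0,0,0.03],
  [-1,0,0,0,0.05],
  [-1,0,0,0,0.05],
])

```text
time: 10.22
tool_pos: [0.5952, 0.0985, 0.1482]
ee_rot: [1.853, 1.564, 0.79]
wrist_force: [4.3, 4.6, 0.9]
width: 0.0116
```

Run:
```python
from h import *;from bench import robot
plan(robot,[.594,.097,.147],1.755-1.2)
print(robot.get_obs()["wrist_torque"])
s=robot.snapshot("wrist");cv2.imwrite("pics/w11.png",s["image"][:,:,::-1]);np.savez("w11.npz",K=s["intrinsics"],T=s["world_from_camera"])
cv2.imwrite("pics/w11c.png",cv2.resize(s["image"][100:270,150:440,::-1],None,fx=2.7,fy=2.7,interpolation=cv2.INTER_CUBIC))
s=robot.snapshot("top");a=s["image"][100:200,220:360,::-1]
cv2.imwrite(f"pics/t11.png",cv2.resize(a,None,fx=5,fy=5,interpolation=cv2.INTER_CUBIC))
```

```text
pos [0.5952 0.0985 0.1482] toolx [ 0.005  0.005 -1.   ] yawY 0.507 j6 -0.44 w 0.0116 F [4.33 4.59 0.88] t 10.22
delta tool [ 0.0012 -0.0018  0.0007] roll -0.048 yaw after 0.5549999999999998
[ 0.7672958  -0.71444762  0.42116183]
```

View pics/w11c.png

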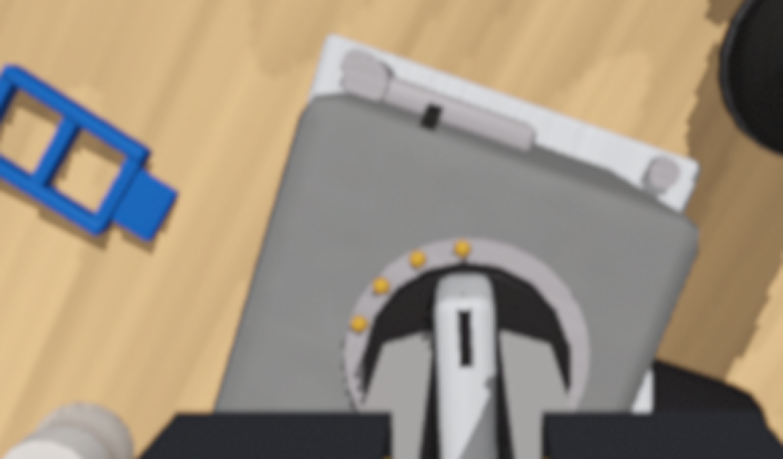

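Call:
send_rows([
  [-1,0,0,0,0],
  [-1,0,0,0,0],
  [-1,0,0,0,0],
  [-1,0,0,0,0],
  [-1,0,0,0,0],
])

```text
time: 10.73
tool_pos: [0.5952, 0.0985, 0.1482]
ee_rot: [1.853, 1.564, 0.79]
wrist_force: [4.3, 3.9, 0.8]
width: 0.0122
```

Call:
send_rows([
  [-1,0,0,0,0],
  [-1,0,0,0,0],
  [-1,0,0,0,0],
  [-1,0,0,0,0],
  [-1,0,0,0,0],
])

```text
time: 11.15
tool_pos: [0.5952, 0.0985, 0.1482]
ee_rot: [1.852, 1.564, 0.79]
wrist_force: [2.8, 4.4, 0.9]
width: 0.012
```

Run:
```python
from h import *;from bench import robot
plan(robot,[.594,.097,.147],1.755-1.2)
print(robot.get_obs()["wrist_torque"])
c=lambda x,y:(150+(x+.5)/2.7-.5,100+(y+.5)/2.7-.5)
ctr=np.array([.5945,.0975])
for q,z in(((465,340),.1675),((466,300),.1675)):
    p=pt("",*c(*q),z,"w11.npz");e=p[:2]-ctr;print(p,'bar yaw',np.arctan2(-e[1],-e[0]),"dial",.187-np.arctan2(-e[1],-e[0]))
s=robot.snapshot("wrist");cv2.imwrite("pics/w12.png",s["image"][:,:,::-1])
s=robot.snapshot("scene");a=s["image"][150:260,280:420,::-1]
cv2.imwrite(f"pics/s12.png",cv2.resize(a,None,fx=5,fy=5,interpolation=cv2.INTER_CUBIC))
```

```text
pos [0.5952 0.0985 0.1482] toolx [ 0.005  0.005 -1.   ] yawY 0.508 j6 -0.44 w 0.0120 F [2.8  4.43 0.87] t 11.15
delta tool [ 0.0012 -0.0018  0.0008] roll -0.047 yaw after 0.5549999999999998
[ 0.70599196 -0.74880577  0.45421905]
[0.58873172 0.11061161 0.1675    ] bar yaw -1.1563428105784868 dial 1.3433428105784868
[0.58484079 0.1180101  0.1675    ] bar yaw -1.1306583993060013 dial 1.3176583993060014
```

View pics/s12.png

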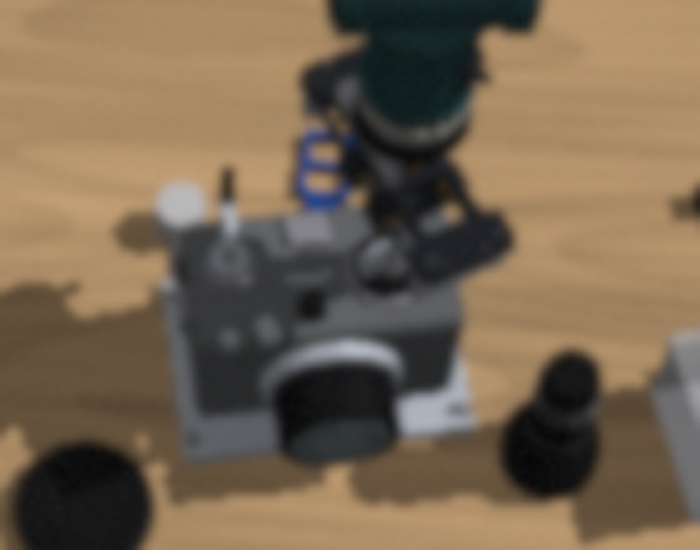

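View pics/w12.png

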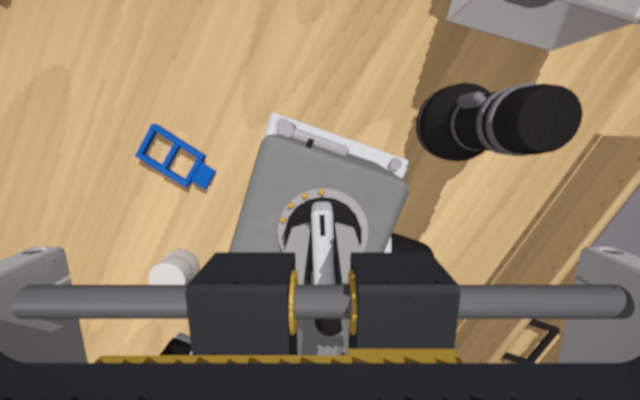

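Run:
```python
from bench import robot
print(robot.close_job())
```

```text
the job is handed in; nothing more can be done
None
```

I swung the wind-on lever to its stop and let it spring back. I then gripped the release dial, turned it clockwise to its end stop and handed the job in while still holding it there. The job took about 11 s of the 45 s, and `close_job` reports no verdict.

- **Lever:** the pushing force rose from about 2.7 N to about 12 N, which shows it reached its stop. I reversed along the same arc and backed the fingers off. The later pictures, including the last, show it at its rest position, with the gripper clear of it.
- **Dial:** the tool turned 1.24 rad and the holding torque levelled at about 0.45 N m, more than the roughly 0.2 N m the spring needs. The index mark on the bar lines up with the fourth dot. I held it there for 0.8 s before handing in, with the finger opening steady at about 12 mm, which is the bar's thickness.
- **One disagreement:** working the bar's angle out from image points gave 1.32–1.34 rad, which is past the 1.2 rad stop and so cannot be right. It came from points only 10–25 mm from the axis, so I relied on the tool's turn, the torque and the dots instead.
- **Gear:** nothing around the housing looked moved in the views I checked. I did not measure the positions again, and the snorkel, dish and mask box were out of view or only partly in view in the last pictures.

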